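# Lay the camera mast on its side against the toe stop

### The job

Tip the standing camera mast over the red stop, crossbar towards the robot, so that its black post comes to lie on the grey padded rest, and let it down gently with the fingers instead of letting it fall. Then, if there is still a gap, push its red foot up until it sits snug and square against the red stop. Only push and support the mast, do not lift its foot off the black board, and leave the other things on the desk where they are.

Things in the scene. Friction and masses are not known exactly. Their poses are not given: they have to be found in the camera images.
- jig: Fixed jig: black board 10 mm thick on the table, with a red stop and a grey padded rest. Origin on the table surface under the middle of the stop's far face; +x is level and leads from the stop to the standing mast, roughly away from the robot; z up. The board runs from x = -100 to +130, y = -85 to +85 mm. Beyond x = -100, under the lying crossbar, is bare table.
- jig_stop (a point): Top edge of the red stop's far face, in the middle. The stop is a bar at x = -14 to 0, y = -65 to +65 mm in the jig's frame, its top 30 mm above the table (20 mm above the board). The lying post passes 16 mm over it.
- jig_rest (a point): Middle of the top of the rest with the grey pad: x = -95 to -65, y = -50 to +50 mm in the jig's frame, top 46 mm above the table.
- mast: Loose mast, 0.3 to 0.52 kg, standing on the board. Origin: centre of the foot's underside; z up the post, x about along the jig's x, y along the crossbar. Red foot 90 x 90 x 12 mm, black square post 18 mm thick. Centre of mass about 44 mm above the underside: tilted more than about 45 degrees it falls by itself, and left free it lands hard.
- mast_head (a point): Middle of the silver crossbar on top of the post (T shape), on its axis, 150 mm above the foot's underside. The bar is 24 mm in diameter and 120 mm long. With the mast lying snug this point is at x = -138, y near 0, z = 55 mm in the jig's frame.
- mast_foot (a point): Centre of the foot's upper face, 12 mm above the underside. With the mast lying, the foot stands on edge with this face towards the stop (x = 0 in the jig's frame when snug), its underside facing +x, and the post is level, its axis 55 mm above the table.
- mast_toe (a point): Middle of the foot's lower edge on the stop side (mast x = -45 mm), about which it tips; stays at the board's height, 10 mm above the table. At the start it is 20 to 34 mm from the stop: more than the foot's thickness, so that the foot clears the stop as it turns up.
- black_bottle: small black bottle, 44 mm across, 150 mm tall, standing beside the jig; origin in its underside's middle; leave it alone
- juice_carton: yellow drink carton, 35 x 50 x 90 mm tall, standing beside the jig; origin in its underside's middle; leave it alone
- fish_tin: flat round steel tin, 76 mm across, 22 mm tall, beside the jig; origin in its underside's middle; leave it alone
- mouse: white computer mouse, 100 x 60 x 32 mm; origin in its underside's middle; leave it alone
- gear_ring: red printed ring, 130 mm across, 40 mm tall; origin in its underside's middle; leave it alone
- driver: screwdriver lying on the table; origin in its underside's middle; leave it alone

How it is judged:
At the end, for the whole second after the job is handed in: The mast lies still on its side over the stop, post level on the padded rest (within 0.08 rad), crossbar towards the robot and within 35 mm of the jig's centre line, in line with the jig within 0.08 rad, the foot's upper face within 5 mm of the stop (angle between mast's own z axis and vertical between 1.49 and 1.65 rad and x of mast_foot in the frame of jig between -0.003 and 0.005 m and x of mast_head in the frame of jig between -0.143 and -0.13 m and y of mast_head in the frame of jig between -0.035 and 0.035 m and z of mast_head in the frame of jig between 0.047 and 0.063 m and angle between the z axis of mast and the x axis of jig, either way round below 0.08 rad and angle between the y axis of mast and the y axis of jig, either way round below 0.08 rad and linear speed of mast below 0.02 m/s); the robot touches nothing.
It fails at once if the mast falls or is thrown over: it turns faster than 4 rad/s (angular speed of mast above 4 rad/s).
It fails at once if the mast's foot is lifted off the board: the edge it tips about rises more than 15 mm (height (world z) of mast_toe above 0.025 m).
It fails at once if another thing on the desk is moved more than 20 mm (distance of any of black_bottle, juice_carton, fish_tin, mouse, gear_ring, driver from where it was at the start of the episode above 0.02 m).
It also fails if it takes over 70 s, if anything falls off the work surface, if the arm or the gripper's body presses on something with over 40 N, if the wrist force passes 120 N, or if a joint passes its speed limit or range.

### The arm

A 6-joint arm with a two-finger parallel gripper is mounted at the origin on the work surface. World frame = base frame: x ahead of the robot, y to its left, z up, the work surface at z = 0. Lengths are in m, angles in rad, forces in N, time in s.
With the tool pointing down it reaches from about 0.425 to 0.95 m from the base axis. Payload 3.5 kg.
Tool frame: the origin (TCP) lies at the very end of the fingers, on their centre line; the grasp point (between the pads) lies 19 mm behind it; z points along the fingers, y is the line along which they close (so a half turn about z gives the same grasp; the last joint's range is limited). The gripper opens to 85 mm and grips with 20 to 120 N. Pads are 22 mm wide; open, the fingers measure 114 mm over their backs; the gripper's body (76 mm by 85 mm) begins 54 mm behind the grasp point. The pads swing forward as they close: fully open they stand 13 mm farther back than shut.
Start: joints at [-1.402, 0.286, 1.577, -0, 1.279, -0.15], TCP at [0.212, -0.641, 0.196] pointing down, gripper open.
Joint ranges: [-2.77, 2.77], [-0.9, 2.22], [0.21, 2.48], [-1.53, 4.67], [0.24, 2.81], [-2.84, 2.84]. Speed limits (rad/s): [2.79, 2.79, 3.14, 3.14, 3.14, 3.14].

### API

Orientations are given as a unit quaternion [x, y, z, w].
In Python, from plant import ctrl gives the robot as it stands.
- The arm moves only by the tool carry_out, never from a script. Its argument "deltas" is one flat list of numbers, 6 for each row, row after row: the shift along the tool's x, y, z in m, then the turn, a rotation vector about the tool's x, y, z in rad. A call has 1 to 5 rows; each row is the pose to reach, as a shift and turn from the pose commanded when the call began, along the tool's axes at that moment; what a row does not reach only later rows make up. A row lasts 1/8 s, in which the tool goes at most 62.5 mm and 10.7 degrees, less where a joint would pass 70% of its speed; a pose out of reach is approached as far as the arm can. A call with a gripper value outside its range is refused whole. "grip" is the opening in per cent of the stroke, from 0 (shut) to 100 (fully open), set as the call begins (left out, the last holds). The fingers move at their own pace and stop on an object; "grip_force" is the grip in N (left out, the last holds). Time passes only in rows, so rows that repeat a pose let the fingers close. It gives the time, the measured TCP pose, the force, the opening and the grip force at its end, in the units of the state.
- ctrl.get_state(): the state, without advancing time (a new reading comes with each control period).
- ctrl.read_camera(name): name is "scene" or "top" or "wrist"; returns (picture, depth): 480x640x3 uint8, red, green, blue; 480x640 float32, m along the optical axis (not along the pixel's ray), 0 where there is no reading.
- ctrl.camera_model(name): a dict with "intrinsics" (3x3 intrinsics, pixels), "k1" (the pictures are not rectified: a ray, as slopes to the right and down, at radius r is drawn at 1 + k1 r^2 times it, then the intrinsics apply), "extrinsics" (4x4, takes a point from world to camera coordinates); the wrist camera has in their place "hand_eye" (4x4, takes a point from camera to tool coordinates, whose origin is the TCP and whose axes are the flange's). Camera axes: x right, y down, z forward; pixel columns grow to the right and rows downward; lengths in m; the calibration is good to about 2 mm. A picture is of the moment at which its call begins: read the wrist's pose just before it. camera_model takes no time and is no camera call.
- ctrl.sign_off(): hands the job in; it is judged then, once.
Trained networks look in the newest picture that a camera, given by its name, has taken for a name from the list of things; names that differ only in an ending like _2 or _b are one class to them, and where a whole thing is asked for, a point or a joint stands for the part that bears it (a point fixed in the world has none). Each returns a list of dicts, best first, with "score" (0 to 1); they miss things now and then, are a little off and sometimes report something else, mostly with a low value. They report only what shows in the picture. A call takes as long as a camera call.
- ctrl.find_in(camera, query): "uv" ([column, row] in pixels, amid what is visible of it).
The state is a dict: "time": time; "qpos": joint angles; "dq": joint speeds; "joint_efforts": joint torques, N m; "eef_pos": TCP position; "tcp_rot": TCP orientation; "contact_force": force on the tool from outside, world axes, zero at the start; "wrist_torque": the same for the moment, N m; "opening": opening from 0.0 (shut) to 1.0 (fully open); "finger_force": force on a finger pad.
Only numpy, scipy, OpenCV 4.12 (cv2) and the standard library are available. Lean on these libraries where they do the work, as an engineer would, in place of code of your own. Each camera call takes 0.05 s, during which the arm holds its last target. There are 200 camera calls.

## Working session

There is one attempt and no reset: what is moved stays moved. The work goes in short steps, Python scripts to look and compute and a tool call to move; the robot and the scene stay as the last step left them, time stands still between calls to the robot, and variables do not carry over. Pictures are saved under pics/ and viewed, at most 10 in all, crops included, and the job is handed in when it is done.

Besides the shell and the picture viewer there is one more tool, called after ">>>" as name(argument=value, ...) on one line, values as JSON. carry_out: Moves the arm, as the interface text tells. Its arguments: {"type":"object","properties":{"deltas":{"type":"array"},"grip":{"type":"number"},"grip_force":{"type":"number"}},"required":["deltas"]}

```bash
mkdir -p pics; cat > h.py <<'E'
import numpy as np, cv2
from plant import ctrl
from scipy.spatial.transform import Rotation as R
def world(name,uv,d):
    m=ctrl.camera_model(name);K=np.array(m["intrinsics"]);k=m["k1"]
    x=np.array([(uv[0]-K[0,2])/K[0,0],(uv[1]-K[1,2])/K[1,1]]);s=x.copy()
    for _ in range(20): s=x/(1+k*(s@s))
    p=np.array([s[0]*d,s[1]*d,d,1])
    if "hand_eye" in m:
        st=ctrl.get_state(); q=np.array(m["hand_eye"])@p
        return R.from_quat(st["tcp_rot"]).apply(q[:3])+st["eef_pos"]
    return (np.linalg.inv(np.array(m["extrinsics"]))@p)[:3]
def cloud(name,dep,step=1):
    m=ctrl.camera_model(name);K=np.array(m["intrinsics"]);k=m["k1"]
    v,u=np.mgrid[0:480:step,0:640:step];d=dep[::step,::step]
    x=np.stack([(u-K[0,2])/K[0,0],(v-K[1,2])/K[1,1]],-1);s=x.copy()
    for _ in range(15): s=x/(1+k*(s**2).sum(-1,keepdims=True))
    p=np.concatenate([s*d[...,None],d[...,None],np.ones_like(d)[...,None]],-1)
    T=np.linalg.inv(np.array(m["extrinsics"])) 
    return (p@T.T)[...,:3]
def snap(name,fn=None):
    im,dep=ctrl.read_camera(name)
    if fn: cv2.imwrite("pics/"+fn,im[...,::-1])
    return im,dep
E
python3 - <<'E'
from h import *
np.set_printoptions(precision=4,suppress=True)
s=ctrl.get_state();print(s["time"],s["eef_pos"],s["tcp_rot"],s["contact_force"])
for c in("scene","top"):
    im,dep=snap(c,c+"0.png")
    m=ctrl.camera_model(c);print(c,np.linalg.inv(np.array(m["extrinsics"]))[:3,3])
    for q in("jig_stop","jig_rest","mast_head","mast_foot","mast_toe","black_bottle","juice_carton","fish_tin","mouse","gear_ring","driver"):
        for r in ctrl.find_in(c,q)[:1]:
            u,v=[int(round(a)) for a in r["uv"]]
            print(q,np.array(r["uv"]),round(r["score"],2),world(c,r["uv"],float(dep[v,u])))
E
cd pics; python3 -c "
import cv2,numpy as np
"
```

```text
0.0 [ 0.2115 -0.6402  0.1945] [ 0.9873  0.1587 -0.     -0.0012] [-0.2065  0.2852 -0.6771]
scene [1.5155 0.3508 1.02  ]
jig_stop [370.5 286.3] 0.66 [0.5984 0.1246 0.0104]
jig_rest [372.3 286.8] 0.74 [0.5993 0.1304 0.0113]
mast_head [348.1 287.4] 0.95 [0.6694 0.0778 0.0607]
mast_foot [351.8 288.2] 0.87 [0.6703 0.0891 0.0625]
mast_toe [350.7 288.9] 0.68 [0.671  0.0861 0.0592]
black_bottle [417.  292.6] 0.82 [0.6403 0.2659 0.0789]
juice_carton [301.5 265.8] 0.77 [ 0.641  -0.0762  0.0684]
fish_tin [333.1 241.9] 0.88 [ 0.4623 -0.0433  0.0228]
mouse [496.2 311.1] 0.9 [0.5909 0.4826 0.0319]
gear_ring [235.2 193.5] 0.92 [ 0.3074 -0.4952  0.0039]
driver [188.2 229.2] 0.69 [ 0.5694 -0.527   0.0257]
top [ 0.3774 -0.0271  1.2287]
jig_stop [285.6 248.6] 0.82 [0.5713 0.1065 0.0113]
jig_rest [285.9 248.5] 0.93 [0.5718 0.1058 0.0095]
mast_head [517.6 247.1] 0.7 [ 0.5753 -0.5269  0.0262]
mast_foot [292.6 214. ] 0.92 [0.6518 0.0818 0.0851]
mast_toe [292.8 214.9] 0.98 [0.6514 0.082  0.0766]
black_bottle [224.8 226.8] 0.73 [0.6137 0.2566 0.1015]
juice_carton [356.3 226.6] 0.87 [ 0.6185 -0.0855  0.0841]
fish_tin [340.3 292.6] 0.89 [ 0.4501 -0.0448  0.0232]
mouse [150.  247.1] 0.62 [0.5711 0.4826 0.03  ]
gear_ring [517.8 336.2] 0.9 [ 0.3363 -0.5217  0.0063]
driver [519.5 247.6] 0.83 [ 0.5738 -0.5316  0.0271]
```

```bash
python3 - <<'E'
import cv2,numpy as np
a=cv2.imread("pics/scene0.png")[200:360,260:460];b=cv2.imread("pics/top0.png")[160:320,190:390]
cv2.imwrite("pics/c0.png",np.vstack([cv2.resize(x,None,fx=3.7,fy=1.85*2*0.5,interpolation=cv2.INTER_CUBIC) if 0 else cv2.resize(x,(375*2//2*1,300),interpolation=cv2.INTER_CUBIC) for x in(a,b)]))
E
```

```text
(no output)
```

View pics/c0.png

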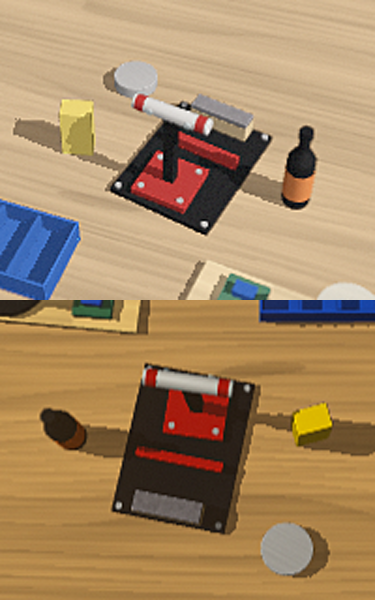

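View pics/top0.png

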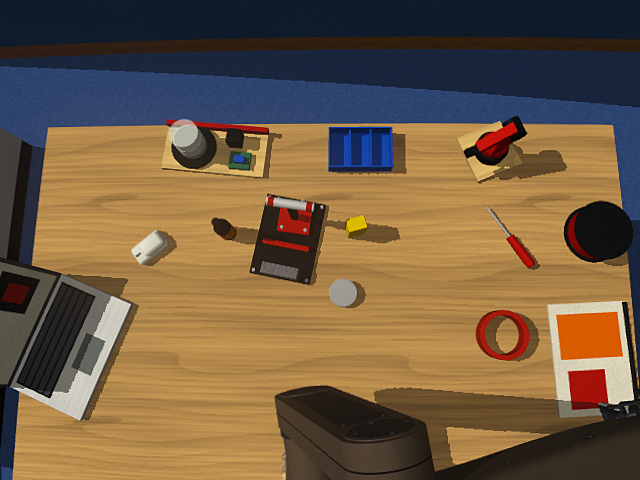

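The crop shows the mast standing on the board (top image: crossbar at about (291,203), stop at (286,244), grey rest at (279,270)). The bottle is at (224,228), the carton at (356,226) and the tin at (343,292). Next I fit the jig and mast from the depth clouds.

```bash
cat > fit.py <<'E'
from h import *
np.set_printoptions(precision=4,suppress=True)
def rect(P,n):
    (c,(w,h),a)=cv2.minAreaRect((P[:,:2]*1000).astype(np.float32))
    print(n,len(P),"centre",np.array(c),"size",round(w,1),round(h,1),"ang",round(a,2),"z med",np.median(P[:,2])*1000)
if __name__=="__main__":
  for c in("top","scene"):
    im,dep=snap(c);P=cloud(c,dep);I=im.astype(int)
    near=(abs(P[...,0]-.6)<.16)&(abs(P[...,1]-.1)<.125)&(dep>0)
    red=(I[...,0]>110)&(I[...,1]<60)&(I[...,2]<60)&near
    z=P[...,2]
    rect(P[red&(z<.026)&(z>.012)],c+" foot")
    rect(P[red&(z>.026)&(z<.04)],c+" stop")
    gray=near&(abs(I[...,0]-I[...,2])<30)&(I.sum(-1)>150)
    rect(P[gray&(z>.038)&(z<.055)],c+" rest")
    rect(P[near&(z>.145)&(z<.19)],c+" bar")
    rect(P[near&(z>.005)&(z<.016)&(I.sum(-1)<120)],c+" board")
    print("ref table z",np.median(P[300:310,200:240,2]) )
E
python3 fit.py
```

```text
top foot 593 centre [628.869   97.4913] size 124.9 111.7 ang 79.53 z med 21.21759434717174
top stop 197 centre [623.5386  97.8756] size 128.7 100.6 ang 79.12 z med 29.179072468026533
top rest 409 centre [509.3876 120.3918] size 98.7 29.6 ang 78.94 z med 45.283962513819496
top bar 478 centre [661.5374  81.854 ] size 120.0 26.3 ang 82.22 z med 168.68196181012385
top board 2683 centre [601.554  101.9145] size 169.6 227.4 ang 78.94 z med 9.392126782182153
ref table z -0.000578605071413496
scene foot 306 centre [643.3577 100.6441] size 123.2 135.6 ang 81.79 z med 21.571575058132563
scene stop 73 centre [623.3611 110.316 ] size 107.9 99.5 ang 80.25 z med 30.03670505356004
scene rest 258 centre [577.0903 108.2541] size 98.9 163.8 ang 78.96 z med 46.2452012412109
scene bar 407 centre [663.8162  81.6308] size 121.6 27.7 ang 83.12 z med 168.25548037471384
scene board 1009 centre [605.8047 101.6622] size 170.6 232.9 ang 79.15 z med 10.2843083396007
ref table z 4.2812836221317596e-05
```

```bash
python3 - <<'E'
from h import *
im,dep=snap("top");P=cloud("top",dep)
print("max height mm, rows x, cols y=-.16..+.28 step .04")
for x in np.arange(.70,1.02,.04):
    print(round(x,2),[int(1000*P[...,2][(abs(P[...,0]-x)<.02)&(abs(P[...,1]-y)<.02)].max(initial=-1)) for y in np.arange(-.16,.29,.04)])
# post faces: scene cloud
im,dep=snap("scene");P=cloud("scene",dep)
m=(P[...,2]>.04)&(P[...,2]<.14)&(abs(P[...,0]-.66)<.035)&(abs(P[...,1]-.085)<.03)
Q=P[m];print("post",len(Q),Q[:,:2].min(0),Q[:,:2].max(0),np.median(Q,0))
a=np.deg2rad(-7.5);U=(Q[:,:2]-[.6625,.0817])@np.array([[np.cos(a),-np.sin(a)],[np.sin(a),np.cos(a)]])
print("post in mast frame: x pct",np.percentile(U[:,0],[5,50,95]),"y",np.percentile(U[:,1],[5,50,95]))
I=im.astype(int)
f=(I[...,0]>110)&(I[...,1]<60)&(I[...,2]<60)&(P[...,2]>.015)&(P[...,2]<.026)&(P[...,0]>.61)&(P[...,0]<.75)&(abs(P[...,1]-.08)<.1)
from fit import rect
rect(P[f],"foot scene")
E
```

```text
max height mm, rows x, cols y=-.16..+.28 step .04
0.7 [5, 5, 6, 5, 17, 14, 14, 22, 14, 5, 6, 6]
0.74 [7, 5, 6, 6, 6, 5, 6, 14, 14, 5, 5, 4]
0.78 [44, 41, 44, 43, 40, 5, 5, 7, 12, 20, 28, 14]
0.82 [38, 39, 38, 39, 43, 6, 5, 5, 17, 26, 40, 30]
0.86 [10, 37, 41, 10, 41, 4, 4, 6, 15, 26, 60, 62]
0.9 [44, 41, 42, 42, 42, 6, 4, 5, 35, 37, 60, 61]
0.94 [2, 3, 3, 4, 4, 4, 7, 3, 31, 36, 35, 35]
0.98 [-1000, -1000, -1000, -1000, -1000, -1000, -1000, -1000, -1000, -1000, -1000, -1000]
1.02 [-1000, -1000, -1000, -1000, -1000, -1000, -1000, -1000, -1000, -1000, -1000, -1000]
post 208 [0.64940256 0.07237857] [0.67378411 0.09263531] [0.6685919  0.08496316 0.0934829 ]
post in mast frame: x pct [-0.00571853  0.00604944  0.00932563] y [-0.00700205  0.00398359  0.00969538]
foot scene 186 centre [661.2817  82.3182] size 91.7 94.8 ang 81.72 z med 21.61089201964095
```

>>> carry_out(deltas=[0,0,-0.06,0,0,0,0,0,-0.12,0,0,0,0,0,-0.18,0,0,0])

```text
time: 1.78
eef_pos: [0.2116, -0.6407, 0.3778]
tcp_rot: [0.987, 0.159, 0.0, 0.0]
contact_force: [-0.4, -1.4, -0.5]
opening: 0.997
finger_force: 0.0
```

```bash
python3 - <<'E'
from h import *
np.set_printoptions(precision=4,suppress=True)
print(np.array(ctrl.camera_model("wrist")["hand_eye"])); print(ctrl.get_state()["qpos"])
E
cat >> h.py <<'E'
MC=np.array([.662,.082]); MY=np.deg2rad(-7.7)
XM=np.array([np.cos(MY),np.sin(MY),0]); YM=np.array([-np.sin(MY),np.cos(MY),0]); Z=np.array([0,0,1.])
def tool(psi,flip):  # tool z = -sin psi xm - cos psi z
    p=np.deg2rad(psi); z=-np.sin(p)*XM-np.cos(p)*Z; y=-YM*flip; x=np.cross(y,z); return np.stack([x,y,z],1)
def delta(Rt,pt,Rc=None,pc=None):
    s=ctrl.get_state()
    Rc=R.from_quat(s["tcp_rot"]).as_matrix() if Rc is None else Rc; pc=np.array(s["eef_pos"]) if pc is None else pc
    return np.r_[Rc.T@(pt-pc), R.from_matrix(Rc.T@Rt).as_rotvec()]
E
```

```text
[[-0.0004 -0.9642 -0.2653  0.066 ]
 [ 1.     -0.0002 -0.0009  0.0004]
 [ 0.0008 -0.2653  0.9642 -0.1777]
 [ 0.      0.      0.      1.    ]]
[-1.402   0.2147  1.3387  0.      1.5881 -0.15  ]
```

>>> carry_out(deltas=[0.039,-0.024,0,0,0,-0.134,0.077,-0.049,0,0,0,-0.269,0.116,-0.073,0,0,0,-0.403,0.154,-0.097,0,0,0,-0.538,0.193,-0.122,0,0,0,-0.672])

```text
time: 2.4
eef_pos: [0.3574, -0.4634, 0.376]
tcp_rot: [0.879, 0.477, 0.0, 0.0]
contact_force: [0.7, -0.9, -0.0]
opening: 0.998
finger_force: 0.0
```

>>> carry_out(deltas=[0.045,0.005,0,0,0,-0.134,0.091,0.01,0,0,0,-0.269,0.136,0.015,0,0,0,-0.403,0.181,0.02,0,0,0,-0.538,0.227,0.025,0,0,0,-0.672])

```text
time: 3.02
eef_pos: [0.5027, -0.2872, 0.3761]
tcp_rot: [0.672, 0.74, -0.0, 0.0]
contact_force: [0.2, -0.0, 0.1]
opening: 0.999
finger_force: 0.0
```

>>> carry_out(deltas=[0.032,0.032,0,0,0,-0.134,0.065,0.064,0,0,0,-0.269,0.097,0.096,0,0,0,-0.403,0.129,0.129,0,0,0,-0.538,0.162,0.161,0,0,0,-0.672])

```text
time: 3.65
eef_pos: [0.6482, -0.1111, 0.376]
tcp_rot: [0.391, 0.921, -0.0, 0.0]
contact_force: [-0.8, -1.5, -0.3]
opening: 0.997
finger_force: 0.0
```

>>> carry_out(deltas=[0.005,0.045,0,0,0,-0.134,0.011,0.091,0,0,0,-0.269,0.016,0.136,0,0,0,-0.403,0.021,0.181,0,0,0,-0.538,0.027,0.226,0,0,0,-0.672])

```text
time: 4.28
eef_pos: [0.7927, 0.0647, 0.3758]
tcp_rot: [0.065, 0.998, -0.0, 0.0]
contact_force: [-0.0, -0.7, -0.2]
opening: 1.004
finger_force: 0.0
```

>>> carry_out(deltas=[0.005,0,0.03,0,0.17,0,0.01,0,0.06,0,0.34,0,0.015,0,0.09,0,0.51,0,0.02,0,0.12,0,0.68,0,0.022,0,0.156,0,0.85,0])

```text
time: 4.9
eef_pos: [0.7703, 0.0664, 0.2207]
tcp_rot: [0.061, 0.909, 0.028, -0.412]
contact_force: [0.8, -0.1, -0.5]
opening: 0.999
finger_force: 0.0
```

```bash
python3 - <<'E'
from h import *
np.set_printoptions(precision=3,suppress=True)
s=ctrl.get_state();print(s["qpos"],s["eef_pos"])
G=np.r_[MC,.085]
for psi in(60,70,75,80):
    T=tool(psi,-1); print(psi,"pre",delta(T,G-.075*T[:,2]),"grasp",delta(T,G+.019*T[:,2]))
E
```

```text
[-0.065  1.156  0.398  0.082  2.437 -1.462] [0.77  0.066 0.221]
60 pre [-0.045  0.001  0.098  0.001  0.195  0.   ] grasp [-0.026  0.001  0.19   0.001  0.195  0.   ]
70 pre [-0.057  0.001  0.102  0.001  0.37   0.   ] grasp [-0.023  0.001  0.189  0.001  0.37   0.   ]
75 pre [-0.063  0.001  0.104  0.001  0.457  0.   ] grasp [-0.022  0.001  0.189  0.001  0.457  0.   ]
80 pre [-0.069  0.001  0.108  0.001  0.544  0.   ] grasp [-0.02   0.001  0.188  0.001  0.544  0.   ]
```

>>> carry_out(deltas=[-0.015,0,0.026,0,0.093,0,-0.029,0,0.051,0,0.185,0,-0.043,0.001,0.077,0,0.278,0,-0.057,0.001,0.102,0.001,0.37,0,-0.057,0.001,0.102,0.001,0.37,0])

```text
time: 5.52
eef_pos: [0.7294, 0.0729, 0.102]
tcp_rot: [0.055, 0.815, 0.038, -0.576]
contact_force: [0.9, 0.0, -1.2]
opening: 1.001
finger_force: 0.0
```

```bash
python3 - <<'E'
from h import *
np.set_printoptions(precision=3,suppress=True)
s=ctrl.get_state();print(s["qpos"],s["eef_pos"])
G=np.r_[MC,.085]
T=tool(70,-1); print("pre",delta(T,G-.075*T[:,2]),"grasp",delta(T,G+.019*T[:,2]))
im,_=snap("wrist","w1.png"); a=im; b,_=snap("scene"); 
cv2.imwrite("pics/w1s.png",np.hstack([cv2.resize(a,(400,300)),cv2.resize(b[150:390,220:540],(400,300))])[...,::-1])
E
```

```text
[-0.064  1.367  0.402  0.127  2.599 -1.437] [0.729 0.073 0.102]
pre [ 0.007 -0.    -0.005 -0.001 -0.01  -0.001] grasp [ 0.006  0.     0.089 -0.001 -0.01  -0.001]
```

View pics/w1s.png

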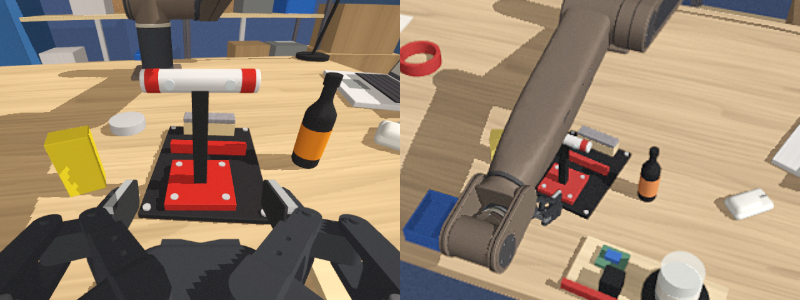

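```bash
python3 - <<'E'
from h import *
for c in("scene","top"):
    im,dep=snap(c);P=cloud(c,dep).reshape(-1,3)
    for x in(.5,.56,.62,.66,.70,.76,.82):
        Q=P[(abs(P[:,0]-x)<.01)&(P[:,2]>.18)&(abs(P[:,1])<.3)]
        if len(Q): print(c,x,"y",Q[:,1].min().round(3),Q[:,1].max().round(3),"z",Q[:,2].min().round(3),Q[:,2].max().round(3), "y of zmax",Q[Q[:,2].argmax(),1].round(3))
E
```

```text
scene 0.5 y 0.017 0.201 z 0.292 0.372 y of zmax 0.179
scene 0.56 y 0.014 0.12 z 0.276 0.354 y of zmax 0.075
scene 0.62 y 0.011 0.116 z 0.262 0.338 y of zmax 0.094
scene 0.66 y 0.009 0.114 z 0.249 0.33 y of zmax 0.075
scene 0.7 y 0.006 0.111 z 0.239 0.321 y of zmax 0.099
scene 0.76 y 0.004 0.106 z 0.225 0.307 y of zmax 0.044
scene 0.82 y 0.004 0.099 z 0.217 0.294 y of zmax 0.046
top 0.5 y 0.015 0.198 z 0.305 0.369 y of zmax 0.058
top 0.56 y 0.011 0.118 z 0.284 0.355 y of zmax 0.095
top 0.62 y 0.007 0.114 z 0.271 0.339 y of zmax 0.061
top 0.66 y 0.005 0.111 z 0.292 0.332 y of zmax 0.042
top 0.7 y 0.002 0.108 z 0.257 0.322 y of zmax 0.058
top 0.76 y 0.0 0.102 z 0.248 0.308 y of zmax 0.041
top 0.82 y 0.001 0.095 z 0.257 0.295 y of zmax 0.049
```

>>> carry_out(deltas=[0.002,0,0.022,0,0,0,0.003,0,0.045,0,0,0,0.005,0,0.067,0,-0.005,0,0.006,0,0.089,0,-0.01,0,0.006,0,0.089,0,-0.01,0])

```text
time: 6.35
eef_pos: [0.647, 0.0844, 0.0879]
tcp_rot: [0.055, 0.822, 0.038, -0.566]
contact_force: [0.6, -0.1, 0.7]
opening: 0.997
finger_force: 0.0
```

>>> carry_out(deltas=[0,0,0,0,0,0,0,0,0,0,0,0,0,0,0,0,0,0,0,0,0,0,0,0,0,0,0,0,0,0], grip=0, grip_force=25)

```text
time: 6.98
eef_pos: [0.6467, 0.0841, 0.0846]
tcp_rot: [0.055, 0.821, 0.038, -0.568]
contact_force: [0.7, 0.5, 0.0]
opening: 0.002
finger_force: 0.0
```

```bash
python3 - <<'E'
from h import *
np.set_printoptions(precision=4,suppress=True)
s=ctrl.get_state();print(s["time"],s["qpos"],s["eef_pos"],s["contact_force"],s["opening"],s["finger_force"])
Rc=R.from_quat(s["tcp_rot"]).as_matrix();print(Rc)
toe=np.r_[MC,.010]-.045*XM
c=Rc.T@(toe-s["eef_pos"]);print("toe in tool",c, "ym in tool",Rc.T@YM)
for k in range(1,6):
    r=R.from_rotvec([0,np.deg2rad(-3*k),0]); print(k,r.as_rotvec()[1],c-r.apply(c))
E
```

```text
6.975 [-0.0576  1.0981  0.9019  0.1001  2.3484 -1.473 ] [0.6467 0.0841 0.0846] [0.6572 0.5384 0.0315] 0.0016797845342860515 0.0
[[-0.3495  0.1336 -0.9274]
 [ 0.0476  0.991   0.1248]
 [ 0.9357 -0.0005 -0.3527]]
toe in tool [-0.0594  0.      0.054 ] ym in tool [ 0.0004  1.     -0.0006]
1 -0.05235987755982989 [0.0027 0.     0.0032]
2 -0.1047197551196598 [0.0053 0.     0.0065]
3 -0.15707963267948966 [0.0077 0.     0.01  ]
4 -0.20943951023931956 [0.0099 0.     0.0135]
5 -0.2617993877991494 [0.0119 0.     0.0172]
```

```bash
python3 fit.py | grep -E "foot|bar"; python3 - <<'E'
from h import *
a,_=snap("wrist");b,_=snap("scene")
cv2.imwrite("pics/w2s.png",np.hstack([cv2.resize(a,(400,300)),cv2.resize(b[200:350,260:460],(400,300))])[...,::-1])
E
```

```text
top foot 0 centre [0. 0.] size 0.0 0.0 ang 0.0 z med nan
top bar 0 centre [0. 0.] size 0.0 0.0 ang 0.0 z med nan
scene foot 181 centre [647.3982 116.7436] size 99.8 131.0 ang 85.83 z med 19.345168292504322
scene bar 224 centre [668.488  109.2416] size 65.7 23.9 ang 83.77 z med 167.83531652714484
  return _methods._mean(a, axis=axis, dtype=dtype,
  ret = ret.dtype.type(ret / rcount)
```

View pics/w2s.png

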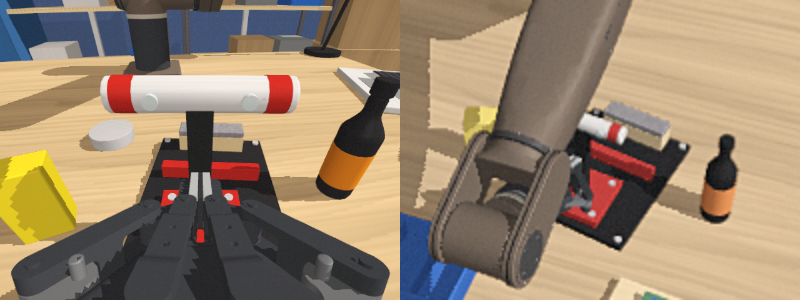

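```bash
python3 - <<'E'
from h import *
np.set_printoptions(precision=3,suppress=True)
im,dep=snap("wrist"); sx=1.6
for u,v in((201,95),(195,130),(200,150),(196,165),(196,172),(205,172),(205,190),(195,190),(200,237),(180,210),(168,200),(170,100)):
    U,V=int(u*sx),int(v*sx); print((U,V),im[V,U],dep[V,U],world("wrist",(U,V),float(dep[V,U])))
s=ctrl.get_state();print(s["joint_efforts"],s["contact_force"],s["wrist_torque"],s["opening"])
E
```

```text
(321, 152) [216 210 204] 0.12286733 [0.671 0.08  0.163]
(312, 208) [34 35 31] 0.13868748 [0.669 0.077 0.138]
(320, 240) [34 36 34] 0.1483793 [0.669 0.08  0.122]
(313, 264) [32 33 29] 0.15729024 [0.668 0.077 0.107]
(313, 275) [104 103 100] 0.1624391 [0.668 0.077 0.099]
(328, 275) [101  99  97] 0.16007034 [0.67  0.084 0.101]
(328, 304) [195 192 189] 0.12062194 [0.705 0.078 0.119]
(312, 304) [195 192 189] 0.121664114 [0.704 0.073 0.118]
(320, 379) [221  51  44] 0.2004404 [0.677 0.079 0.022]
(288, 336) [60 62 67] 0.0988612 [0.724 0.063 0.128]
(268, 320) [221  51  45] 0.2366796 [0.627 0.048 0.022]
(272, 160) [190 184 178] 0.12235336 [0.67  0.062 0.161]
[ -0.006 -61.147 -25.574   0.144   2.071   0.   ] [-0.001 -0.395  0.298] [-0.051 -0.456  0.01 ] 0.0011897428746806278
```

```bash
python3 - <<'E'
from h import *
a,_=snap("wrist")
cv2.imwrite("pics/w3.png",cv2.resize(a[200:420,220:420],(600,600*220//200-60))[...,::-1])
E
```

```text
(no output)
```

View pics/w3.png

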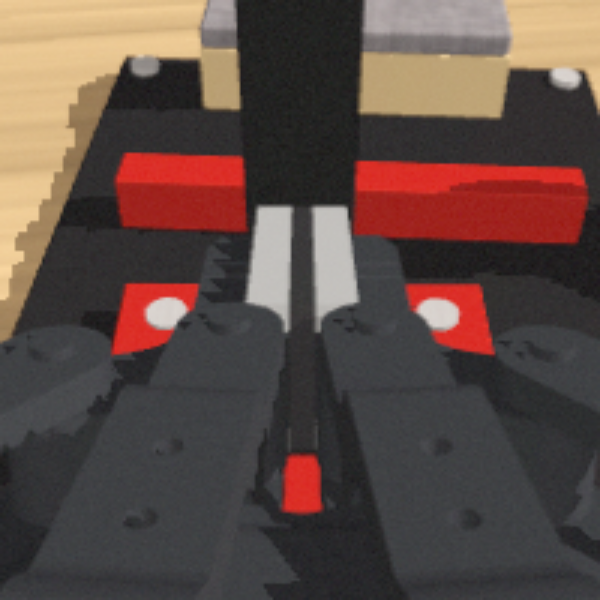

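```bash
python3 - <<'E'
from h import *
m=ctrl.camera_model("wrist");H=np.linalg.inv(np.array(m["hand_eye"]));K=np.array(m["intrinsics"]);k=m["k1"]
def pr(p):
    q=(H@np.r_[p,1])[:3];s=q[:2]/q[2];s=s*(1+k*(s@s));u=K[:2,:2]@s+K[:2,2];return u,((u-[220,200])*[3,600/220]).round(),q[2]
for p in((0,0,0),(.011,0,0),(.011,.0,-.019),(.011,0,-.038),(.011,.015,0)): print(p,*pr(np.array(p)))
im,dep=snap("wrist")
for v in range(255,330,5): print(v,[round(float(dep[v,u]),3) for u in(296,308,320,332,344)])
E
```

```text
(0, 0, 0) [321.41586141 267.80987047] [304. 185.] 0.1885453707872179
(0.011, 0, 0) [321.44289576 249.42181997] [304. 135.] 0.18563412875169832
(0.011, 0.0, -0.019) [321.59372718 260.74746517] [305. 166.] 0.16731163173463448
(0.011, 0, -0.038) [321.78150382 274.85296357] [305. 204.] 0.14898913471757064
(0.011, 0.015, 0) [348.13673558 249.42635413] [384. 135.] 0.1856453101592819
255 [0.317, 0.155, 0.154, 0.154, 0.317]
260 [0.279, 0.155, 0.155, 0.155, 0.279]
265 [0.274, 0.158, 0.157, 0.157, 0.275]
270 [0.273, 0.159, 0.158, 0.159, 0.271]
275 [0.278, 0.161, 0.159, 0.161, 0.274]
280 [0.281, 0.143, 0.142, 0.143, 0.277]
285 [0.284, 0.138, 0.138, 0.138, 0.28]
290 [0.143, 0.134, 0.132, 0.133, 0.142]
295 [0.138, 0.129, 0.128, 0.128, 0.137]
300 [0.132, 0.125, 0.123, 0.124, 0.133]
305 [0.13, 0.121, 0.12, 0.12, 0.129]
310 [0.125, 0.118, 0.117, 0.117, 0.125]
315 [0.108, 0.113, 0.116, 0.112, 0.108]
320 [0.105, 0.109, 0.118, 0.108, 0.107]
325 [0.104, 0.105, 0.118, 0.105, 0.104]
```

The zoomed view shows shut pads ending just short of the post's face, so the pads sit farther back than the TCP suggests. I will open, advance and close again.

>>> carry_out(deltas=[0,0,0,0,0,0,0,0,0,0,0,0,0,0,0,0,0,0,0,0,0,0,0,0,0,0,0,0,0,0], grip=100)

```text
time: 7.95
eef_pos: [0.6467, 0.0841, 0.0848]
tcp_rot: [0.055, 0.821, 0.038, -0.568]
contact_force: [-0.5, 0.3, 0.9]
opening: 1.001
finger_force: 0.0
```

>>> carry_out(deltas=[0,0,0.01,0,0,0,0,0,0.02,0,0,0,0,0,0.03,0,0,0,0,0,0.035,0,0,0,0,0,0.035,0,0,0])

```text
time: 8.57
eef_pos: [0.614, 0.0886, 0.0725]
tcp_rot: [0.055, 0.821, 0.038, -0.568]
contact_force: [-0.4, -0.2, 0.1]
opening: 0.996
finger_force: 0.0
```

>>> carry_out(deltas=[0,0,0,0,0,0,0,0,0,0,0,0,0,0,0,0,0,0,0,0,0,0,0,0,0,0,0,0,0,0], grip=0, grip_force=25)

```text
time: 9.2
eef_pos: [0.6143, 0.0884, 0.0725]
tcp_rot: [0.055, 0.821, 0.038, -0.567]
contact_force: [1.0, -0.5, -0.3]
opening: 0.204
finger_force: 29.6
```

```bash
python3 - <<'E'
from h import *
a,dep=snap("wrist")
for v in range(190,330,10): print(v,[round(float(dep[v,u]),3) for u in(280,296,308,320,332,344,360)])
cv2.imwrite("pics/w4.png",a[100:480,120:520][...,::-1])
E
```

```text
190 [0.098, 0.097, 0.097, 0.098, 0.097, 0.096, 0.099]
200 [0.396, 0.098, 0.098, 0.1, 0.099, 0.099, 0.396]
210 [0.378, 0.101, 0.101, 0.101, 0.1, 0.102, 0.291]
220 [0.363, 0.103, 0.104, 0.103, 0.104, 0.103, 0.28]
230 [0.329, 0.104, 0.105, 0.104, 0.106, 0.105, 0.287]
240 [0.315, 0.109, 0.109, 0.109, 0.108, 0.108, 0.292]
250 [0.305, 0.11, 0.11, 0.111, 0.112, 0.111, 0.298]
260 [0.292, 0.114, 0.114, 0.112, 0.113, 0.112, 0.29]
270 [0.281, 0.116, 0.116, 0.115, 0.116, 0.115, 0.281]
280 [0.242, 0.12, 0.118, 0.118, 0.118, 0.119, 0.242]
290 [0.142, 0.133, 0.121, 0.121, 0.122, 0.122, 0.141]
300 [0.125, 0.127, 0.125, 0.124, 0.124, 0.124, 0.125]
310 [0.117, 0.118, 0.127, 0.128, 0.128, 0.123, 0.117]
320 [0.109, 0.119, 0.131, 0.132, 0.132, 0.124, 0.107]
```

View pics/w4.png

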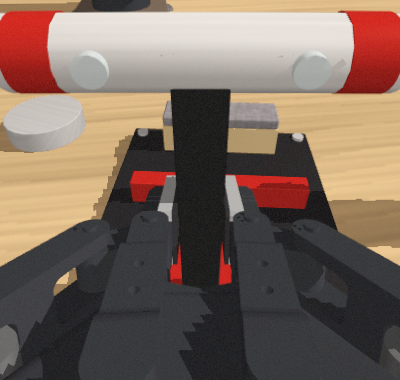

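>>> carry_out(deltas=[0.0011,0,0.0037,0,-0.0628,0,0.0019,0,0.0076,0,-0.1257,0,0.0025,0,0.0115,0,-0.1885,0,0.0029,0,0.0154,0,-0.2513,0,0.003,0,0.0193,0,-0.3142,0])

```text
time: 9.88
eef_pos: [0.595, 0.091, 0.0685]
tcp_rot: [0.061, 0.9, 0.029, -0.431]
contact_force: [-0.2, 0.4, -0.0]
opening: 0.207
finger_force: 29.4
```

```bash
cat > st.py <<'E'
from h import *
np.set_printoptions(precision=4,suppress=True)
s=ctrl.get_state();Rc=R.from_quat(s["tcp_rot"]).as_matrix()
print(s["time"],s["qpos"],s["eef_pos"],s["contact_force"],s["opening"])
print("psi",np.rad2deg(np.arctan2(-Rc[:,2]@XM,-Rc[2,2])),"toe track",s["eef_pos"]+Rc@np.array([-.0594,0,.019]),"tool y",Rc[:,1])
E
python3 st.py; python3 - <<'E'
from h import *
im,dep=snap("scene");P=cloud("scene",dep);I=im.astype(int)
f=(I[...,0]>110)&(I[...,1]<60)&(I[...,2]<60)&(P[...,2]>.005)&(P[...,2]<.08)&(P[...,0]>.6)&(P[...,0]<.75)&(abs(P[...,1]-.09)<.09)
Q=P[f];print(len(Q),Q.min(0),Q.max(0))
n=np.linalg.svd(Q-Q.mean(0),full_matrices=False)[2][2];print("normal",n)
E
```

```text
9.875 [-0.0485  0.8132  1.2687  0.0713  1.9515 -1.4901] [0.595  0.091  0.0685] [-0.1623  0.3847 -0.0163] 0.2073187529954289
psi 51.24300483276917 toe track [0.6172 0.088  0.0103] tool y [ 0.1336  0.991  -0.0008]
193 [0.60011975 0.03559645 0.00853377] [0.70794251 0.16973552 0.05196213]
normal [-0.25216708 -0.00097859  0.96768321]
```

>>> carry_out(deltas=[0.0011,0,0.0037,0,-0.0628,0,0.0019,0,0.0076,0,-0.1257,0,0.0025,0,0.0115,0,-0.1885,0,0.0029,0,0.0154,0,-0.2513,0,0.003,0,0.0193,0,-0.3142,0])

```text
time: 10.55
eef_pos: [0.5786, 0.0936, 0.059]
tcp_rot: [0.064, 0.956, 0.019, -0.285]
contact_force: [-0.5, 0.2, 0.9]
opening: 0.203
finger_force: 29.5
```

>>> carry_out(deltas=[0.0011,0,0.0037,0,-0.0628,0,0.0019,0,0.0076,0,-0.1257,0,0.0025,0,0.0115,0,-0.1885,0,0.0029,0,0.0154,0,-0.2513,0,0.003,0,0.0193,0,-0.3142,0])

```text
time: 11.18
eef_pos: [0.5655, 0.0953, 0.0446]
tcp_rot: [0.066, 0.989, 0.009, -0.132]
contact_force: [-1.5, -0.2, 0.1]
opening: 0.205
finger_force: 29.5
```

```bash
python3 st.py; python3 - <<'E'
from h import *
b,_=snap("scene");a,_=snap("top")
cv2.imwrite("pics/w5.png",np.hstack([cv2.resize(a[160:320,190:390],(400,320)),cv2.resize(b[200:350,260:460],(400,320))])[...,::-1])
E
```

```text
11.175 [-0.0244  0.3924  1.757   0.0303  1.2571 -1.4742] [0.5655 0.0953 0.0446] [-1.4845 -0.2375  0.0831] 0.20523432857980986
psi 15.25736715597904 toe track [0.6173 0.0883 0.0107] tool y [ 0.1337  0.991  -0.    ]
```

View pics/w5.png

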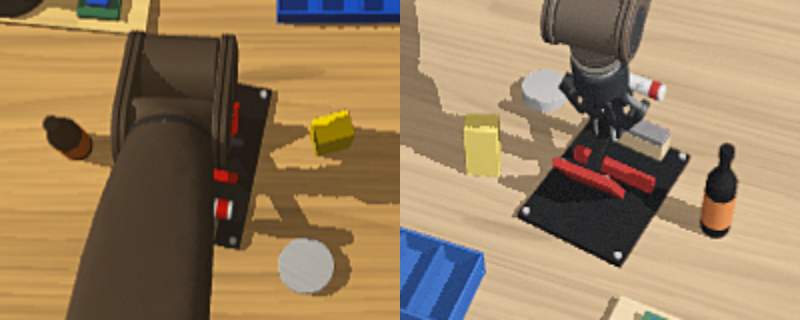

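>>> carry_out(deltas=[0.0011,0,0.0037,0,-0.0628,0,0.0019,0,0.0076,0,-0.1257,0,0.0025,0,0.0115,0,-0.1885,0,0.0029,0,0.0154,0,-0.2513,0,0.003,0,0.0193,0,-0.3142,0])

```text
time: 11.9
eef_pos: [0.5579, 0.0962, 0.0268]
tcp_rot: [0.067, 0.997, -0.002, 0.024]
contact_force: [-0.4, 0.0, -0.6]
opening: 0.207
finger_force: 29.6
```

>>> carry_out(deltas=[0.0011,0,0.0037,0,-0.0628,0,0.0019,0,0.0076,0,-0.1257,0,0.0023,0,0.0095,0,-0.157,0])

```text
time: 12.28
eef_pos: [0.5558, 0.0966, 0.0171]
tcp_rot: [0.067, 0.993, -0.007, 0.101]
contact_force: [-1.5, 0.2, 1.5]
opening: 0.205
finger_force: 29.7
```

```bash
python3 st.py; cat > meas.py <<'E'
from h import *
np.set_printoptions(precision=4,suppress=True)
JY=np.deg2rad(-11.05);JX=np.array([np.cos(JY),np.sin(JY)]);JYv=np.array([-JX[1],JX[0]]);O=np.array([.5875,.105])
for c in("scene","top"):
    im,dep=snap(c);P=cloud(c,dep);I=im.astype(int)
    J=np.stack([(P[...,:2]-O)@JX,(P[...,:2]-O)@JYv,P[...,2]],-1)
    near=(abs(J[...,0])<.2)&(abs(J[...,1])<.1)&(dep>0)&(J[...,2]<.13)
    red=(I[...,0]>90)&(I[...,1]<60)&(I[...,2]<60)&near
    f=J[red&(J[...,0]>-.005)&(J[...,2]>.035)]
    w=J[near&(J[...,0]<-.085)&(J[...,2]>.05)&(I.min(-1)>110)]
    for n,q in(("foot",f),("bar",w)):
        if len(q)>5: print(c,n,len(q),"min",np.percentile(q,3,0),"med",np.median(q,0),"max",np.percentile(q,97,0))
        if len(q)>20:
            v=np.polyfit(q[:,1],q[:,0],1);print("   slope dx/dy",v[0],"x at y=0",v[1])
E
python3 meas.py
```

```text
12.275 [ 0.0069  0.1635  2.1001 -0.0459  0.6769 -1.3971] [0.5558 0.0966 0.0171] [-1.491   0.212   1.5395] 0.20545217243741137
psi -11.668368267684297 toe track [0.6173 0.0883 0.0105] tool y [ 0.1335  0.991  -0.0004]
scene foot 388 min [ 0.0327 -0.0512  0.0368] med [ 0.04   -0.0076  0.0694] max [0.0466 0.0334 0.1   ]
   slope dx/dy -0.06993667419577328 x at y=0 0.039441983545915035
scene bar 58 min [-0.1192 -0.0732  0.0717] med [-0.1034  0.0021  0.0837] max [-0.0964  0.0411  0.0909]
   slope dx/dy -0.12395884789159141 x at y=0 -0.10397784348600014
top foot 178 min [ 0.031  -0.0519  0.0925] med [ 0.0374 -0.0099  0.099 ] max [0.0451 0.0321 0.1025]
   slope dx/dy -0.06012914323686838 x at y=0 0.03718734360937488
top bar 14 min [-0.1162 -0.0787  0.0804] med [-0.1071 -0.0764  0.0849] max [-0.0994 -0.0738  0.0889]
```

>>> carry_out(deltas=[0.0007,0,0.0023,0,-0.0393,0,0.0013,0,0.0047,0,-0.0785,0,0.0018,0,0.0071,0,-0.118,0,0.0022,0,0.0095,0,-0.157,0])

```text
time: 12.88
eef_pos: [0.5565, 0.0962, 0.0077]
tcp_rot: [0.066, 0.982, -0.012, 0.179]
contact_force: [-8.3, -2.1, 19.9]
opening: 0.205
finger_force: 32.3
```

```bash
python3 st.py;python3 meas.py
```

```text
12.875 [ 0.0196  0.1235  2.1989 -0.1227  0.4648 -1.3173] [0.5565 0.0962 0.0077] [-8.3338 -2.0764 19.8713] 0.2051664026192252
psi -20.709107603046313 toe track [0.6182 0.0879 0.0109] tool y [ 0.1338  0.991  -0.0008]
scene foot 469 min [ 0.0268 -0.0524  0.0366] med [ 0.0322 -0.0096  0.0698] max [0.0367 0.0316 0.0999]
   slope dx/dy -0.06753650405044079 x at y=0 0.03135099087078143
scene bar 79 min [-0.1271 -0.041   0.0515] med [-0.1108  0.0014  0.0641] max [-0.1026  0.0407  0.0704]
   slope dx/dy -0.0924831405746255 x at y=0 -0.11197853246560009
top foot 182 min [ 0.0199 -0.0537  0.0887] med [ 0.026  -0.0122  0.0988] max [0.0333 0.0299 0.1035]
   slope dx/dy -0.05582292489162448 x at y=0 0.025398641294668303
top bar 13 min [-0.1228 -0.0791  0.0608] med [-0.1157 -0.0769  0.0652] max [-0.1063 -0.0751  0.0686]
```

>>> carry_out(deltas=[-0.0007,0,-0.002,0,0,0,-0.0007,0,-0.002,0,0,0])

```text
time: 13.22
eef_pos: [0.5544, 0.0962, 0.0081]
tcp_rot: [0.066, 0.982, -0.012, 0.177]
contact_force: [0.4, -0.0, -3.7]
opening: 0.204
finger_force: 29.0
```

>>> carry_out(deltas=[0,0,0,0,0,0,0,0,0,0,0,0,0,0,0,0,0,0,0,0,0,0,0,0], grip=100)

```text
time: 13.72
eef_pos: [0.5557, 0.0964, 0.0095]
tcp_rot: [0.066, 0.982, -0.012, 0.179]
contact_force: [0.2, 0.0, -0.1]
opening: 0.994
finger_force: 0.0
```

>>> carry_out(deltas=[-0.014,0,-0.037,0,0,0,-0.028,0,-0.075,0,0,0,-0.042,0,-0.112,0,0,0,-0.056,0,-0.15,0,0,0,-0.07,0,-0.187,0,0,0])

```text
time: 14.35
eef_pos: [0.5548, 0.0966, 0.2104]
tcp_rot: [0.066, 0.982, -0.012, 0.179]
contact_force: [0.5, 0.4, 0.4]
opening: 0.998
finger_force: 0.0
```

```bash
python3 st.py;python3 meas.py
```

```text
14.35 [ 0.0202 -0.1814  2.0716 -0.07    0.8953 -1.3829] [0.5548 0.0966 0.2104] [0.4665 0.4239 0.4486] 0.9981326244999592
psi -20.70554039095361 toe track [0.6165 0.0883 0.2137] tool y [ 0.1334  0.9911 -0.0004]
scene foot 477 min [ 0.024  -0.0535  0.0374] med [ 0.0304 -0.0107  0.0696] max [0.0343 0.031  0.1002]
   slope dx/dy -0.06497633359854892 x at y=0 0.02925868753979534
scene bar 205 min [-0.1262 -0.0749  0.0515] med [-0.1132 -0.0112  0.0637] max [-0.1039  0.0394  0.0706]
   slope dx/dy -0.06453745875866528 x at y=0 -0.11465700979879521
top foot 181 min [ 0.0177 -0.0539  0.0883] med [ 0.0236 -0.0122  0.0989] max [0.0313 0.0301 0.1034]
   slope dx/dy -0.05881112036741605 x at y=0 0.02331317207065363
top bar 84 min [-0.1275 -0.0788  0.0586] med [-0.1178 -0.0513  0.0643] max [-0.1083 -0.0384  0.0693]
   slope dx/dy -0.00967254729661759 x at y=0 -0.11839071598655405
```

```bash
cat > plan.py <<'E'
from h import *
np.set_printoptions(precision=4,suppress=True)
JY=np.deg2rad(-11.05);JX=np.array([np.cos(JY),np.sin(JY),0]);JV=np.array([-JX[1],JX[0],0]);O=np.array([.5875,.105,0])
T=np.stack([-JX,JV,[0,0,-1]],1)
s=ctrl.get_state();d=np.array(s["eef_pos"])-O;print("now jig",d@JX,d@JV,d[2])
for x,z in((.08,.12),(.08,.005)): print(x,z,delta(T,O+x*JX-.011*JV+[0,0,z]))
E
python3 plan.py
```

```text
now jig -0.02702448296287793 -0.013760220299396197 0.21594407315912317
0.08 0.12 [-0.0647 -0.0037  0.1283  0.0123  0.3725  0.0582]
0.08 0.005 [-0.0229 -0.0038  0.2354  0.0123  0.3725  0.0582]
```

>>> carry_out(deltas=[-0.016,-0.001,0.032,0.003,0.093,0.015,-0.032,-0.002,0.064,0.006,0.186,0.029,-0.049,-0.003,0.096,0.009,0.279,0.044,-0.065,-0.004,0.128,0.012,0.3725,0.058,-0.065,-0.004,0.128,0.012,0.3725,0.058], grip=50)

```text
time: 15.08
eef_pos: [0.6583, 0.0774, 0.1045]
tcp_rot: [0.097, 0.995, -0.001, -0.011]
contact_force: [-0.2, 0.4, -0.9]
opening: 0.505
finger_force: 0.0
```

>>> carry_out(deltas=[0,0,0.03,0,0,0,0,0,0.06,0,0,0,0,0,0.09,0,0,0,0,0,0.112,0,0,0,0,0,0.112,0,0,0])

```text
time: 15.7
eef_pos: [0.656, 0.0786, -0.0016]
tcp_rot: [0.096, 0.995, -0.001, -0.008]
contact_force: [1.0, -0.3, -0.4]
opening: 0.5
finger_force: 0.0
```

```bash
python3 plan.py; python3 - <<'E'
from h import *
b,dep=snap("scene");a,_=snap("wrist")
cv2.imwrite("pics/w6.png",np.hstack([cv2.resize(a,(400,320)),cv2.resize(b[200:350,260:460],(400,320))])[...,::-1])
E
```

```text
now jig 0.07228098603876223 -0.012740919966652435 -0.0016212578410141273
0.08 0.12 [-0.0058  0.0014 -0.1217 -0.0029 -0.0154  0.0004]
0.08 0.005 [-0.0076  0.0017 -0.0067 -0.0029 -0.0154  0.0004]
```

View pics/w6.png

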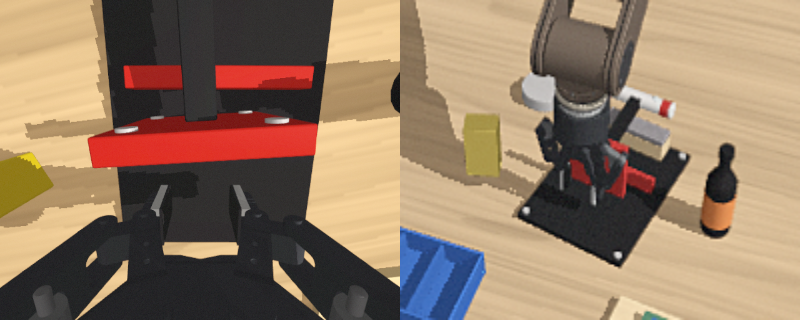

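>>> carry_out(deltas=[0.012,0,0,0,0,0,0.022,0,0,0,0,0,0.028,0,0,0,0,0,0.032,0,0,0,0,0,0.036,0,0,0,0,0])

```text
time: 16.42
eef_pos: [0.6242, 0.0849, 0.0017]
tcp_rot: [0.096, 0.995, -0.001, -0.004]
contact_force: [3.7, -1.9, 2.3]
opening: 0.499
finger_force: 0.0
```

```bash
python3 plan.py|head -1;python3 meas.py
```

```text
now jig 0.039917993907778095 -0.012680912733106186 0.0017380394917067415
scene foot 140 min [ 0.0205 -0.0348  0.0365] med [ 0.0255 -0.0161  0.0551] max [0.0297 0.033  0.0956]
   slope dx/dy -0.012876381639824146 x at y=0 0.025329236328163307
scene bar 167 min [-0.1316 -0.0432  0.0517] med [-0.1196 -0.0007  0.0642] max [-0.1115  0.0426  0.0713]
   slope dx/dy -0.02191238582903855 x at y=0 -0.11996507818567925
top bar 13 min [-0.1338 -0.0759  0.0559] med [-0.1269 -0.0738  0.064 ] max [-0.1164 -0.0723  0.0684]
```

>>> carry_out(deltas=[0.003,0,0,0,0,0,0.006,0,0,0,0,0,0.008,0,0,0,0,0,0.01,0,0,0,0,0])

```text
time: 17.02
eef_pos: [0.6143, 0.0871, 0.0016]
tcp_rot: [0.097, 0.995, -0.0, -0.004]
contact_force: [5.1, -1.8, 4.5]
opening: 0.5
finger_force: 0.0
```

>>> carry_out(deltas=[0.001,0,0,0,0,0,0.002,0,0,0,0,0])

```text
time: 17.27
eef_pos: [0.6124, 0.0876, 0.0016]
tcp_rot: [0.097, 0.995, -0.0, -0.004]
contact_force: [4.5, -1.8, 4.9]
opening: 0.499
finger_force: 0.0
```

```bash
python3 plan.py|head -1;python3 meas.py
```

```text
now jig 0.027737613523382682 -0.012358757766869202 0.0016344675025128375
scene foot 140 min [ 0.009  -0.0342  0.0357] med [ 0.0132 -0.0159  0.0555] max [0.0165 0.0329 0.099 ]
   slope dx/dy 0.009037686335240061 x at y=0 0.01332604214126899
scene bar 173 min [-0.1431 -0.0427  0.0519] med [-0.13    0.0014  0.0646] max [-0.1228  0.0465  0.0713]
   slope dx/dy -0.01223021126972966 x at y=0 -0.13067072364417473
top bar 13 min [-0.1451 -0.073   0.057 ] med [-0.138  -0.0707  0.064 ] max [-0.1286 -0.069   0.066 ]
```

Nearly snug (underside at about 13 mm). I push on in 1 mm steps until the force rises.

>>> carry_out(deltas=[0.001,0,0,0,0,0,0.001,0,0,0,0,0])

```text
time: 17.62
eef_pos: [0.6117, 0.0877, 0.0017]
tcp_rot: [0.096, 0.995, -0.0, -0.004]
contact_force: [6.3, -1.0, 5.0]
opening: 0.503
finger_force: 0.0
```

>>> carry_out(deltas=[0.001,0,0,0,0,0,0.001,0,0,0,0,0])

```text
time: 17.88
eef_pos: [0.6116, 0.0876, 0.0019]
tcp_rot: [0.096, 0.995, -0.0, -0.003]
contact_force: [7.6, -2.0, 3.2]
opening: 0.499
finger_force: 0.0
```

>>> carry_out(deltas=[0.001,0,0,0,0,0,0.002,0,0,0,0,0])

```text
time: 18.12
eef_pos: [0.6111, 0.0877, 0.0024]
tcp_rot: [0.096, 0.995, -0.0, -0.001]
contact_force: [9.9, -2.9, 2.4]
opening: 0.498
finger_force: 0.0
```

>>> carry_out(deltas=[0.001,0,0,0,0,0,0.002,0,0,0,0,0])

```text
time: 18.38
eef_pos: [0.6109, 0.0877, 0.0031]
tcp_rot: [0.097, 0.995, -0.0, 0.001]
contact_force: [14.4, -3.5, 1.7]
opening: 0.502
finger_force: 0.0
```

```bash
python3 plan.py|head -1;python3 meas.py
```

```text
now jig 0.026315806364137093 -0.012441695369563539 0.0030664356832796266
scene foot 143 min [ 0.0086 -0.0346  0.0369] med [ 0.0118 -0.0162  0.0567] max [0.0155 0.0319 0.0956]
   slope dx/dy 0.02880469468995104 x at y=0 0.012380009937566994
scene bar 167 min [-0.1446 -0.0418  0.0522] med [-0.1325  0.0027  0.0641] max [-0.1243  0.0481  0.0706]
   slope dx/dy -0.01232097048248433 x at y=0 -0.13275344796460034
top bar 15 min [-0.148  -0.0712  0.0572] med [-0.1392 -0.0687  0.0638] max [-0.1307 -0.0672  0.0689]
```

>>> carry_out(deltas=[-0.005,0,0,0,0,0,-0.02,0,0,0,0,0,-0.04,0,0,0,0,0,-0.06,0,0,0,0,0])

```text
time: 18.98
eef_pos: [0.6622, 0.0776, -0.0025]
tcp_rot: [0.096, 0.995, -0.0, -0.009]
contact_force: [0.3, 0.1, 1.0]
opening: 0.5
finger_force: 0.0
```

>>> carry_out(deltas=[0,0,-0.05,0,0,0,0,0,-0.1,0,0,0,0,0,-0.15,0,0,0,0,0,-0.2,0,0,0,0,0,-0.2,0,0,0])

```text
time: 19.6
eef_pos: [0.6683, 0.0776, 0.2045]
tcp_rot: [0.096, 0.995, -0.0, -0.003]
contact_force: [0.6, 0.2, 0.3]
opening: 0.501
finger_force: 0.0
```

```bash
python3 meas.py; python3 - <<'E'
from h import *
b,dep=snap("scene");a,_=snap("wrist")
cv2.imwrite("pics/w7.png",np.hstack([cv2.resize(a,(400,320)),cv2.resize(b[200:350,260:460],(400,320))])[...,::-1])
print(ctrl.get_state()["contact_force"])
E
```

```text
scene foot 450 min [ 0.0081 -0.0535  0.0364] med [ 0.0123 -0.0107  0.0695] max [0.0159 0.031  0.0996]
   slope dx/dy 0.008372702604852301 x at y=0 0.01218448283447924
scene bar 201 min [-0.1436 -0.0687  0.0525] med [-0.1314 -0.0064  0.0642] max [-0.1234  0.0474  0.071 ]
   slope dx/dy -0.00605259770125394 x at y=0 -0.13189821709613556
top foot 57 min [ 0.0004 -0.0563  0.0875] med [ 0.0058 -0.0432  0.099 ] max [ 0.0118 -0.0307  0.1041]
   slope dx/dy 0.00038348178349905705 x at y=0 0.005842410605511183
top bar 15 min [-0.148  -0.0714  0.0576] med [-0.1392 -0.0695  0.0644] max [-0.1289 -0.0676  0.0677]
[-0.88385377  0.47658386 -0.43530855]
```

View pics/w7.png

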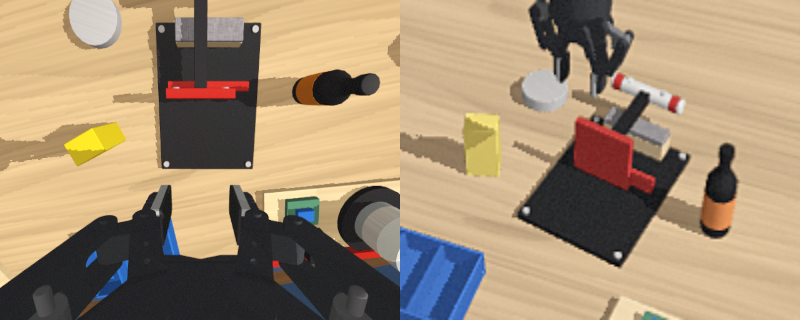

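The pictures show the mast lying over the stop with its post on the rest. The red foot is flush along the stop (left picture, about (205,90)), and the robot is clear of everything. I am handing the job in.

```bash
python3 -c "
from plant import ctrl; print(ctrl.sign_off())"
```

```text
the job is handed in; nothing more can be done
None
```

The mast lies over the red stop with its post on the grey rest and its foot measured flush and square against the stop; I let it down by pinching its post, and the job is handed in, though sign-off returned no verdict.

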